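# Close up the jewellery chest

### The arm

A 6-joint arm with a two-finger parallel gripper is mounted at the origin on the work surface. World frame = base frame: x ahead of the robot, y to its left, z up, the work surface at z = 0. Lengths are in mm, angles in degrees, forces in N, time in s.
With the tool pointing down it reaches from about 350 to 850 mm from the base axis. Payload 8.1 kg.
Tool frame: the origin (TCP) lies midway between the tips of the shut fingers; the grasp point (between the pads) lies 19 mm behind it; z points along the fingers, y is the line along which they close (so a half turn about z gives the same grasp; the last joint's range is limited). The gripper opens to 85 mm and grips with 20 to 120 N. Pads are 22 mm wide; open, the fingers measure 114 mm over their backs; the gripper's body (76 mm by 85 mm) begins 54 mm behind the grasp point. The pads swing forward as they close: fully open they stand 13 mm farther back than shut.
Start: joints at [65.581, 7.471, 85.268, -0, 87.261, -4.893], TCP at [200.523, 565.505, 196.992] pointing down, gripper open.
Joint ranges: [-169.43, 169.43], [-51.17, 129.36], [1.28, 143.12], [-76.62, 256.62], [0, 156.53], [-152.29, 152.29]. Speed limits (degrees/s): [136.94, 136.94, 159.86, 180, 180, 180].

### API

Orientations are given as [roll, pitch, yaw] about the fixed x, y, z axes, in that order (R = Rz(yaw) Ry(pitch) Rx(roll)).
In Python, from bench import sense, snapshot, order, finder gives the robot as it stands.
- The arm moves only by the tool send_rows, never from a script. Its argument "steps" is a list of rows, each a list of 2 entries, a list of its own where there are three numbers: the shift along the world's x, y, z in units of 30 mm (1.0 is 30 mm), then the turn, a rotation vector about the world's x, y, z in rad. In form: [[[dx, dy, dz], [wx, wy, wz]], ...]. A call has 1 to 10 rows; each row is the pose to reach, as a shift and turn from the pose commanded when the call began; what a row does not reach only later rows make up. A row lasts 1/8 s, in which the tool goes at most 62.5 mm and 10.7 degrees, less where a joint would pass 70% of its speed; a pose out of reach is approached as far as the arm can. A call with a gripper value outside its range is refused whole. "fingers" is the closure, from 0 (fully open) to 1 (shut), set as the call begins (left out, the last holds). The fingers move at their own pace and stop on an object; "squeeze" is the grip in N (left out, the last holds). Time passes only in rows, so rows that repeat a pose let the fingers close. It gives the time, the measured TCP pose, the force, the opening and the grip force at its end, in the units of the state.
- sense(): the state, without advancing time (a new reading comes with each control period).
- snapshot(name): name is "side" or "top"; returns a dict with "img" (480x640x3 uint8, red, green, blue), "K" (3x3 intrinsics, pixels), "pose" (4x4, takes a point from camera to world coordinates). Camera axes: x right, y up, looking along -z (the intrinsics and any distortion apply to the point x, -y, -z); pixel columns grow to the right and rows downward; lengths in mm; the calibration is good to about 2 mm. A picture is of the moment at which its call begins. There is no depth.
- order.hand_in(): hands the job in; it is judged then, once.
Trained networks look in the newest picture that a camera, given by its name, has taken for a name from the list of things; names that differ only in an ending like _2 or _b are one class to them, and where a whole thing is asked for, a point or a joint stands for the part that bears it (a point fixed in the world has none). Each returns a list of dicts, best first, with "confidence" (0 to 1); they miss things now and then, are a little off and sometimes report something else, mostly with a low value. They report only what shows in the picture. A call takes as long as a camera call.
- finder.find_in(label, camera): "box" ([left, top, width, height] as shares, 0 to 1, of the picture: columns of its width, rows of its height, round what is visible of it).
- finder.trace(label, camera): "mask" (480x640 bool, what is visible of it) and "box" ([left, top, width, height] as shares, 0 to 1, of the picture: columns of its width, rows of its height, round what is visible of it).
- finder.pinpoint(label, camera): "at" ([column, row] as shares, 0 to 1, of the picture: columns of its width, rows of its height: a listed point, or the origin of a listed thing).
The state is a dict: "time": time; "joint_pos": joint angles; "qd": joint speeds; "joint_efforts": joint torques, N m; "tool_pos": TCP position; "tcp_rot": TCP orientation; "ft_force": force on the tool from outside, world axes, zero at the start; "wrist_torque": the same for the moment, N m; "finger_gap": finger opening in mm; "grip_force": force on a finger pad.
Only numpy, scipy, OpenCV 4.12 (cv2) and the standard library are available. Lean on these libraries where they do the work, as an engineer would, in place of code of your own. Each camera call takes 0.05 s, during which the arm holds its last target. There are 200 camera calls.

### The job

Close up the wooden jewellery chest with your fingertips: first push both of its pulled-out drawers fully home, then push the raised lid over from behind, gently and without slamming it, until it lies fully shut. Do not touch the mirror inside the lid or reach inside the drawers, and pinch or lift nothing; the bangle in the chest and the things standing around stay where they are.

Things in the scene. Friction and masses are not known exactly. Their poses are not given: they have to be found in the camera images.
- chest: Fixed jewellery chest of light wood, 140 (its x, depth) x 260 (its y, width) mm, rim 92 mm above the table. Origin: centre of its underside, on the table. Its -x side (the front, with the drawers) faces roughly towards the robot; its z is up. Two drawers side by side fill the front; on top is a shallow open tray (floor 77 mm above the table) covered by a lid hinged along the far (+x) rim.
- front_left (a point): Point on the outer face of the left (+y) drawer's front panel, in the middle of its width and 48 mm above the table; moves with the drawer. The panel is 122 wide, 10 thick and reaches from 20 to 72 mm above the table, with a finger notch 24 wide and 8 deep in the middle of its top edge. There is no handle. When home, its outer face stands 10 mm in front of the chest's front (80 mm in front of the chest's origin).
- front_right (a point): The same point on the right (-y) drawer's front panel; the drawer is the same. The two points lie 63.5 mm either side of the chest's middle.
- drawer_left (a joint): How far the left drawer is pulled out, m: 0 = fully home (hard stop), at most 0.085; slides along the chest's -x. Stiff enough to stay where it is left; takes a few N to push.
- drawer_right (a joint): The same for the right drawer.
- lid (a joint): Lid angle, rad: 0 = lying shut on the rim, 1.57 = upright, at most 1.95 (leaning back, away from the drawers). It starts raised, at 1.65 to 1.9. Stiff hinge: the lid stays at whatever angle it is left; about 1 to 4 N near its free edge turns it.
- lid_edge (a point): Middle of the lid's free edge, on the outer (top when shut) face; moves with the lid. The lid is a wooden panel 140 (from hinge to free edge) x 260 x 14 mm, smooth on the outside, where it is pushed.
- hinge (a point): Middle of the lid's hinge line, on the far top rim of the chest, 70 mm behind the chest's origin and 92 mm above the table; the line runs along the chest's y. When shut the lid's inner face lies at this height and its outer face 14 mm higher.
- mirror (a point): Centre of the mirror, 130 x 250 x 3 mm on the inner face of the lid (facing the drawers while the lid is up). The mirror is not to be touched.
- lining_left (a point): Middle of the inner floor of the left drawer, 30 mm above the table: a grey lining with small jewellery inside the left drawer, also covering the inner face of its front panel. The lining is not to be touched.
- lining_right (a point): The same in the right drawer.
- bangle: Loose brass bangle, 64 across, 9 high, lying in the right part of the tray on top of the chest; fits under the shut lid. Origin at the centre of its underside.
- ring_cone: Loose wooden ring cone, 52 across its foot, 88 high, standing left of the chest. Origin at the centre of its underside.
- spray: Loose amber bottle, 42 across, 115 high, right of the chest. Origin at the centre of its underside.
- cuff: Loose wide brass cuff, 68 across, 32 high, on the table to the right of and before the chest. Origin at the centre of its underside.
- gift_box: Loose small cardboard box, 70 x 70 x 32, on the table to the left of and before the chest. Origin at the centre of its underside.
- bracelet_stand: Loose T-shaped bracelet stand, bar 160 long, 146 high, far to the left. Origin at the centre of its underside.
- cup: Loose white cup, 72 across, 85 high, far to the right. Origin at the centre of its underside.

How it is judged (in metres and radians):
On the way, in this order (a step that is already met when the one before it is completed fails the run):
1. both drawers are pushed home while the lid is still up (value of joint each of drawer_left, drawer_right below 0.005 m and value of joint lid above 1 rad), for 0.1 s.
2. the lid is shut (value of joint lid below 0.04 rad), for 0.1 s.
At the end, for the whole second after the job is handed in: Both drawers are within 5 mm of fully home, the lid is within 0.04 rad of shut, the bangle lies in the tray within 20 mm of its place, and every thing around stands upright within 25 mm of its place (value of joint each of drawer_left, drawer_right below 0.005 m and value of joint lid below 0.04 rad and z of bangle in the frame of chest below 0.085 m and distance of bangle from where it was at the start of the episode below 0.02 m and distance of each of ring_cone, spray, cuff, gift_box, bracelet_stand, cup from where it was at the start of the episode below 0.025 m and angle between each of ring_cone, spray, cuff, gift_box, bracelet_stand, cup's own z axis and vertical below 0.2 rad); the robot touches nothing.
It fails at once if the robot touches the mirror (contact force between any of the fingers, the arm and lid_c1 above 0.5 N).
It fails at once if the robot reaches inside a drawer or pinches its front panel (contact force between any of the fingers, the arm and drawer_left_c7 above 0.5 N or contact force between any of the fingers, the arm and drawer_right_c7 above 0.5 N or contact force between any of the fingers, the arm and drawer_left_c8 above 0.5 N or contact force between any of the fingers, the arm and drawer_right_c8 above 0.5 N).
It fails at once if the lid is slammed (turns shut faster than 2 rad/s) (velocity of joint lid below -2 rad/s).
It fails at once if the bangle is lifted or shifted by over 20 mm (distance of bangle from where it was at the start of the episode above 0.02 m or z of bangle in the frame of chest above 0.092 m).
It fails at once if something standing around is lifted, or shifted by over 25 mm (distance of any of ring_cone, spray, cuff, gift_box, bracelet_stand, cup from where it was at the start of the episode above 0.025 m or height (world z) of any of ring_cone, spray, cuff, gift_box, bracelet_stand, cup above 0.015 m).
It also fails if it takes over 64 s, if anything falls off the work surface, if the arm or the gripper's body presses on something with over 40 N, if the wrist force passes 120 N, or if a joint passes its speed limit or range.

## Working session

There is one attempt and no reset: what is moved stays moved. The work goes in short steps, Python scripts to look and compute and a tool call to move; the robot and the scene stay as the last step left them, time stands still between calls to the robot, and variables do not carry over. Pictures are saved under pics/ and viewed, at most 10 in all, crops included, and the job is handed in when it is done.

Besides the shell and the picture viewer there is one more tool, called as a command line: name --argument value ..., lists and objects as JSON in quotes. send_rows: Moves the arm, as the interface text tells. Its arguments: {"type":"object","properties":{"steps":{"type":"array"},"fingers":{"type":"number"},"squeeze":{"type":"number"}},"required":["steps"]}

```bash
mkdir -p pics; ls; cat > h.py <<'E'
import numpy as np, cv2
from bench import sense, snapshot, order, finder
def ray(s,uv):
    K=np.array(s["K"]);P=np.array(s["pose"])
    d=np.linalg.inv(K)@np.array([uv[0],uv[1],1.]);d=np.array([d[0],-d[1],-d[2]])
    return P[:3,3],P[:3,:3]@d
def atz(s,uv,z):
    o,d=ray(s,uv);return o+d*(z-o[2])/d[2]
def proj(s,p):
    P=np.array(s["pose"]);c=P[:3,:3].T@(np.array(p)-P[:3,3]);c=np.array([c[0],-c[1],-c[2]]);q=np.array(s["K"])@c;return q[:2]/q[2]
def tri(rs):
    A=0;b=0
    for o,d in rs:
        d=d/np.linalg.norm(d);M=np.eye(3)-np.outer(d,d);A=A+M;b=b+M@o
    return np.linalg.solve(A,b)
E
python3 - <<'E'
from h import *
np.set_printoptions(precision=1,suppress=True)
S={}
for c in("side","top"):
    S[c]=snapshot(c);cv2.imwrite(f"pics/{c}0.png",S[c]["img"][:,:,::-1]);print(c,S[c]["pose"],[k for k in S[c]])
for n in["chest","front_left","front_right","lid_edge","hinge","mirror","lining_left","lining_right","bangle","ring_cone","spray","cuff","gift_box","bracelet_stand","cup"]:
    rs=[]
    for c in S:
        r=finder.pinpoint(n,c)
        if r:
            uv=np.array(r[0]["at"])*[640,480];rs.append(ray(S[c],uv));print(n,c,uv,round(r[0]["confidence"],2),atz(S[c],uv,{"front_left":48,"front_right":48,"hinge":92,"bangle":77}.get(n,0)))
    if len(rs)==2:print("   tri",tri(rs))
E
```

```text
pics
side [[   0.7    0.5   -0.5 -206.8]
 [  -0.7    0.5   -0.5 -821.7]
 [  -0.     0.7    0.7 1142.3]
 [   0.     0.     0.     1. ]] ['img', 'K', 'pose']
top [[   0.     1.    -0.1  346. ]
 [  -1.     0.     0.    19.3]
 [   0.     0.1    1.  1470.7]
 [   0.     0.     0.     1. ]] ['img', 'K', 'pose']
chest side [341.  258.4] 0.84 [586.9 -82.    0. ]
chest top [351.6 226.8] 0.63 [578.6 -94.8   0. ]
   tri [575.5 -93.2  17. ]
front_left side [288.  266.9] 0.55 [429.4 -36.7  48. ]
front_left top [330.7 266.7] 0.92 [444.4 -25.9  48. ]
   tri [443.1 -24.7  29. ]
front_right side [320.3 288.4] 0.86 [ 439.5 -150.6   48. ]
front_right top [372.6 266.8] 0.56 [ 445.6 -156.7   48. ]
   tri [ 442. -154.   50.]
lid_edge side [365.3 181.2] 0.69 [893.4 107.3   0. ]
lid_edge top [350.7 175.8] 0.68 [749.6 -91.7   0. ]
   tri [686.1 -72.7 219.5]
hinge top [353.4 203.3] 0.74 [637.4 -93.2  92. ]
mirror side [360.9 204.7] 0.63 [796.8  37.    0. ]
mirror top [352.8 194.3] 0.84 [687.  -98.8   0. ]
   tri [650.1 -86.5 165.2]
lining_left side [307.6 257.4] 0.86 [521.4 -13.6   0. ]
lining_left top [329.6 
[... 452 characters left out ...]
  tri [ 390.6 -271.4  462.1]
spray side [393.5 298.4] 0.75 [ 582.9 -280.     0. ]
spray top [407.1 229.7] 0.52 [ 571.2 -276.1    0. ]
   tri [ 575.1 -279.     3.8]
cuff side [378.3 335.3] 0.82 [ 466.  -330.7    0. ]
cuff top [278.2 214.1] 0.55 [617.8 145.3   0. ]
   tri [ 854.4  115.2 -811.4]
gift_box side [247.6 242.8] 0.88 [435.6 150.7   0. ]
gift_box top [273.2 271.8] 0.94 [429.3 156.9   0. ]
   tri [433.  154.7  -1.8]
bracelet_stand side [197.3 174.7] 0.58 [515.9 520.    0. ]
bracelet_stand top [158.9 241.5] 0.75 [523.1 527.9   0. ]
   tri [523.6 532.2 -10.9]
cup side [448.5 356.6] 0.82 [ 541.2 -488.9    0. ]
cup top [470.8 233.4] 0.58 [ 561.3 -484.5    0. ]
   tri [ 559.2 -486.6  -18.6]
```

```bash
python3 - <<'E'
import cv2
a=cv2.imread("pics/side0.png")[130:380,180:480];cv2.imwrite("pics/s0c.png",cv2.resize(a,None,fx=2.4,fy=2.4,interpolation=cv2.INTER_CUBIC))
a=cv2.imread("pics/top0.png")[150:310,240:450];cv2.imwrite("pics/t0c.png",cv2.resize(a,None,fx=3.7,fy=3.7,interpolation=cv2.INTER_CUBIC))
E
```

```text
(no output)
```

View pics/s0c.png

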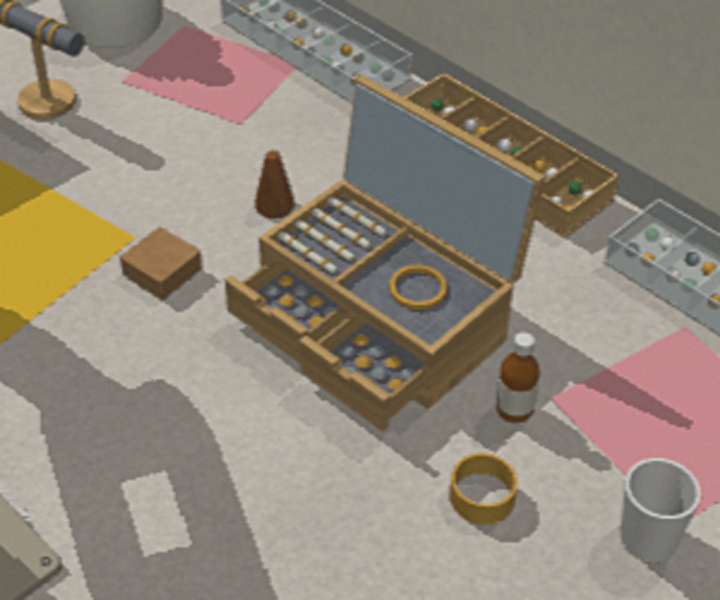

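View pics/t0c.png

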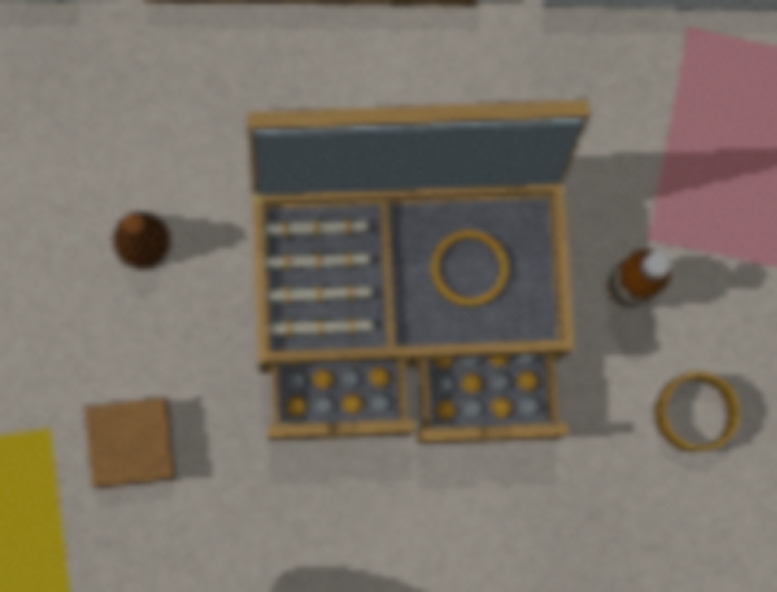

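The crops show the chest almost square to the robot. In the top crop the rim corners are at about (257,197), (563,187), (262,362) and (570,350). The drawer fronts lie on rows 430–440, and the lid leans back with its edge on rows 102–128. Next I'll work out the pose from these corners.

```bash
python3 - <<'E'
from h import *
from scipy.optimize import least_squares
np.set_printoptions(precision=1,suppress=True)
T=snapshot("top");Sd=snapshot("side")
t=lambda u,v:np.array([240+u/3.7,150+v/3.7]); s=lambda u,v:np.array([180+u/2.4,130+v/2.4])
obs=[(T,t(262,362),'r',-70,130),(T,t(570,350),'r',-70,-130),(T,t(257,197),'r',70,130),(T,t(563,187),'r',70,-130),
(Sd,s(262,240),'r',-70,130),(Sd,s(432,350),'r',-70,-130),(Sd,s(512,287),'r',70,-130),
(T,t(270,438),'l',124.5),(T,t(412,432),'l',2.5),(T,t(420,440),'q',-2.5),(T,t(566,434),'q',-124.5),
(Sd,s(228,283),'l',124.5),(Sd,s(383,397),'q',-124.5),
(T,t(249,117),'o',130),(T,t(587,102),'o',-130),(T,t(252,129),'i',130),(T,t(585,119),'i',-130),
(Sd,s(357,77),'i',130),(Sd,s(533,182),'i',-130)]
def pt(x,o):
    k=o[2];th=x[5]
    if k=='r':p=[o[3],o[4],92]
    elif k=='l':p=[-80-x[3],o[3],72]
    elif k=='q':p=[-80-x[4],o[3],72]
    else:
        n=14*(k=='o');p=[70-140*np.cos(th)+n*np.sin(th),o[3],92+140*np.sin(th)+n*np.cos(th)]
    c,q=np.cos(x[2]),np.sin(x[2]);return [x[0]+c*p[0]-q*p[1],x[1]+q*p[0]+c*p[1],p[2]]
f=lambda x:np.concatenate([proj(o[0],pt(x,o))-o[1] for o in obs])
r=least_squares(f,[580,-90,0,50,50,1.75],x_scale=[10,10,.1,10,10,.1],loss='soft_l1')
print(r.x[:2],np.degrees(r.x[2]),r.x[3:5],"lid %.3f"%r.x[5]);print(r.fun.reshape(-1,2))
for k in('l','q'):print(pt(r.x,(0,0,k,63.5 if k=='l' else -63.5)))
print("edge",pt(r.x,(0,0,'o',0)))
z=sense();print(z["tool_pos"],z["tcp_rot"],z["ft_force"],z["time"])
E
```

```text
[573.3 -87.1] 2.6546139470397985 [50.  56.3] lid 1.717
[[-1.1  0.2]
 [ 1.1  0.4]
 [-1.2 -0.4]
 [ 0.3 -0.5]
 [-1.7 -1.4]
 [-0.5  1.6]
 [ 0.6 -1. ]
 [-0.7 -0.2]
 [ 0.7 -0. ]
 [ 0.3 -0.2]
 [ 0.5  0. ]
 [-1.7 -1.9]
 [ 0.5  0.9]
 [-0.2 -1. ]
 [ 1.1  0.1]
 [-0.9  0.4]
 [ 2.1  0.1]
 [-1.2  0.4]
 [ 1.9 -0.4]]
[np.float64(440.4599691769995), np.float64(-29.716504099938902), 72]
[np.float64(440.0543200734942), np.float64(-156.87174511555543), 72]
edge [np.float64(677.428772862686), np.float64(-82.29767756710683), np.float64(228.46580995279027)]
[200.5 565.5 197. ] [-180.    -0.   160.5] [-0.   0.8 -0.3] 1.7
```

send_rows --steps '[[[1.0,-1.9,0],[0,0,0.05]],[[2.0,-3.9,0],[0,0,0.1]],[[3.0,-5.9,0],[0,0,0.15]],[[4.0,-7.9,0],[0,0,0.2]],[[4.8,-9.9,0],[0,0,0.25]],[[5.4,-11.9,0],[0,0,0.3]],[[5.9,-13.9,0],[0,0,0.35]],[[6.2,-15.9,0],[0,0,0.387]],[[6.3,-17.9,0],[0,0,0.387]],[[6.3,-19.84,0],[0,0,0.387]]]' --fingers 1 --squeeze 20

```text
time: 2.95
tool_pos: [389.4, -23.3, 197.4]
tcp_rot: [-180.0, 0.1, -177.3]
ft_force: [1.6, 0.1, 0.3]
finger_gap: -0.2
grip_force: 0.0
```

send_rows --steps '[[[0,0,-1.7],[0,0,0]],[[0,0,-3.4],[0,0,0]],[[0,0,-5.1],[0,0,0]],[[0.3,0,-5.2],[0,0,0]],[[0.3,0,-5.2],[0,0,0]]]'

```text
time: 3.58
tool_pos: [400.1, -21.5, 42.8]
tcp_rot: [-180.0, 0.1, -177.3]
ft_force: [0.7, 0.0, 0.4]
finger_gap: -0.1
grip_force: 0.0
```

send_rows --steps '[[[0.3,-0.27,0],[0,0,0]],[[0.6,-0.25,0],[0,0,0]],[[0.9,-0.24,0],[0,0,0]],[[1.2,-0.23,0],[0,0,0]],[[1.5,-0.22,0],[0,0,0]],[[1.8,-0.2,0],[0,0,0]],[[2.1,-0.19,0],[0,0,0]],[[2.35,-0.18,0],[0,0,0]],[[2.5,-0.18,0],[0,0,0]],[[2.5,-0.18,0],[0,0,0]]]'

```text
time: 4.82
tool_pos: [473.6, -26.7, 41.0]
tcp_rot: [180.0, -0.0, -177.3]
ft_force: [-0.7, 0.1, 0.0]
finger_gap: 0.3
grip_force: 0.0
```

send_rows --steps '[[[0.05,0,0],[0,0,0]],[[0.1,0,0],[0,0,0]],[[0.1,0,0],[0,0,0]]]'

```text
time: 5.2
tool_pos: [476.4, -26.8, 41.1]
tcp_rot: [-180.0, 0.0, -177.4]
ft_force: [-0.3, 0.4, 0.4]
finger_gap: -0.0
grip_force: 0.0
```

send_rows --steps '[[[0.1,0,0],[0,0,0]],[[0.15,0,0],[0,0,0]]]'

```text
time: 5.45
tool_pos: [481.2, -26.8, 41.1]
tcp_rot: [-180.0, 0.0, -177.4]
ft_force: [-0.9, 0.8, 0.5]
finger_gap: -0.0
grip_force: 0.0
```

```bash
python3 - <<'E'
from h import *
a=snapshot("side")["img"][200:330,230:400,::-1];b=snapshot("top")["img"][190:290,290:410,::-1]
a=cv2.resize(a,(523,400),interpolation=3);b=cv2.resize(b,(480,400),interpolation=3)
cv2.imwrite("pics/p1.png",cv2.resize(np.hstack([a,b]),(800,319)))
E
```

```text
(no output)
```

View pics/p1.png

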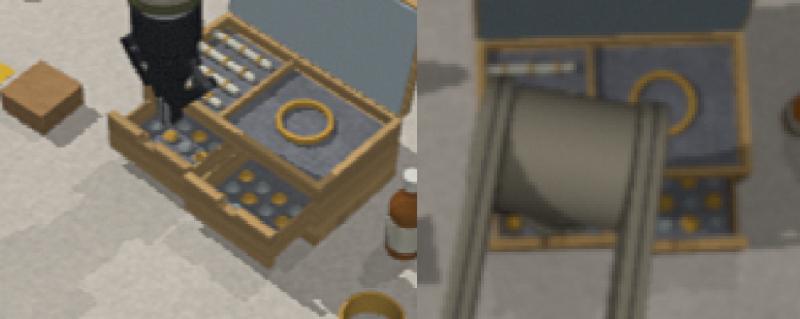

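```bash
python3 - <<'E'
from h import *
np.set_printoptions(precision=1,suppress=True)
s=snapshot("side");t=snapshot("top")
for p in([481,-27,41],[481,-27,141],[440,-30,72],[400,-27,41]):print(p,proj(s,p),proj(t,p))
print(s["K"],t["K"]);z=sense();print(z)
for n in["front_left","front_right"]:
  rs=[]
  for c,S in(("side",s),("top",t)):
    for r in finder.pinpoint(n,c)[:1]:
        uv=np.array(r["at"])*[640,480];rs.append(ray(S,uv));print(n,c,uv,round(r["confidence"],2),atz(S,uv,48))
  if len(rs)==2:print(tri(rs))
a=s["img"][150:300,230:400,::-1];cv2.imwrite("pics/p2.png",cv2.resize(a,(680,600),interpolation=3))
E
```

```text
[481, -27, 41] [299.9 257.1] [331.  255.2]
[481, -27, 141] [298.9 230.6] [332.2 252. ]
[440, -30, 72] [289.  257.4] [332.3 267.6]
[400, -27, 41] [277.4 272.4] [330.9 281.1]
[[555.4   0.  317.2]
 [  0.  555.4 228.5]
 [  0.    0.    1. ]] [[456.8   0.  322. ]
 [  0.  456.8 232.6]
 [  0.    0.    1. ]]
{'time': 5.65, 'joint_pos': array([  -9.3,   -3.1,  113.1,    0. ,   70.1, -101.9]), 'qd': array([-0.1, -0. ,  0.2,  0.1, -0. ,  0. ]), 'joint_efforts': array([  0. , -42.6, -45.6,   0. ,  -0. ,   0. ]), 'tool_pos': array([480.9, -26.7,  40.9]), 'tcp_rot': array([ 180. ,   -0. , -177.4]), 'ft_force': array([-0.2,  0.7, -1. ]), 'wrist_torque': array([-0., -0.,  0.]), 'grip_force': 0.0, 'finger_gap': 0.09262552637176047}
front_left side [286.6 264.5] 0.83 [432.4 -27.6  48. ]
front_left top [332.3 266. ] 0.69 [446.6 -30.9  48. ]
[441.3 -27.3  42.9]
front_right side [319.1 289.9] 0.76 [ 433.7 -152.2   48. ]
front_right top [372.1 268.8] 0.58 [ 439.3 -155.    48. ]
[ 436.8 -153.3   47.3]
```

View pics/p2.png

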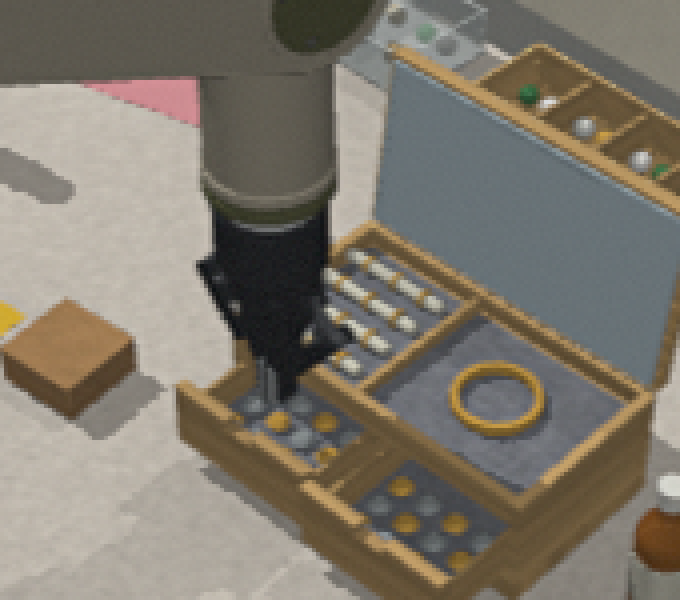

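The picture shows the drawers have not moved. The fingertips are at about (285,400) in the crop, or pixel (301,250). That is 7 px above where the reported TCP projects, so the real tip seems to be about 25 mm higher than reported and passed over the front panel. I'll go straight up and check the tip offset.

send_rows --steps '[[[0,0,1],[0,0,0]],[[0,0,3],[0,0,0]],[[-1.5,0,4],[0,0,0]],[[-3,0,4],[0,0,0]],[[-3,0,4],[0,0,0]]]'

```text
time: 6.48
tool_pos: [389.1, -26.6, 161.2]
tcp_rot: [-180.0, 0.1, -177.4]
ft_force: [0.8, 0.1, -0.1]
finger_gap: -0.2
grip_force: 0.0
```

```bash
python3 - <<'E'
from h import *
np.set_printoptions(precision=1,suppress=True)
s=snapshot("side");t=snapshot("top");p=sense()["tool_pos"];print(p)
o=[]
for S in(s,t):
    q=proj(S,p);print(q);im=S["img"][:,:,::-1].copy()
    for k in(0,20,40):
        c=proj(S,p+[0,0,k]);cv2.circle(im,tuple(int(round(v*16)) for v in c),16,(0,0,255) if k==0 else (0,255,0),-1,shift=4)
    x,y=q.astype(int);o.append(cv2.resize(im[y-60:y+40,x-50:x+50],(400,400),interpolation=3));print("crop origin",x-50,y-60)
cv2.imwrite("pics/p3.png",np.hstack(o))
E
```

```text
[391.2 -26.8 161.4]
[272.2 241.9]
crop origin 222 181
[332.2 282.6]
crop origin 282 222
```

View pics/p3.png

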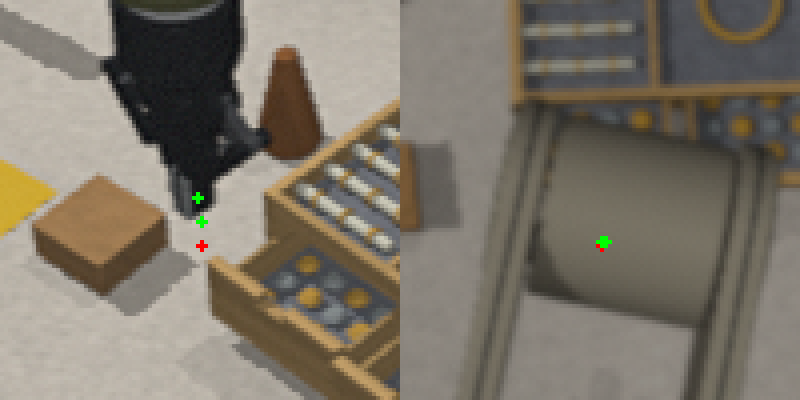

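The red dot (reported TCP) sits about 25–30 mm below the visible tip at (195,212), and the finger cleared the panel without force. So the true tip is about 28 mm higher than reported, and I'll allow for that in the heights.

send_rows --steps '[[[0,0,-1.5],[0,0,0]],[[0,0,-3],[0,0,0]],[[0,0,-4.2],[0,0,0]],[[0,0,-4.9],[0,0,0]],[[0,0,-4.9],[0,0,0]]]'

```text
time: 7.2
tool_pos: [389.5, -26.3, 12.0]
tcp_rot: [179.9, -0.3, -177.3]
ft_force: [0.1, 1.0, 0.2]
finger_gap: 0.1
grip_force: 0.0
```

send_rows --steps '[[[0.3,0,0],[0,0,0]],[[0.6,0,0],[0,0,0]],[[0.9,0,0],[0,0,0]],[[1.2,0,0],[0,0,0]],[[1.5,0,0],[0,0,0]]]'

```text
time: 7.82
tool_pos: [436.4, -26.7, 14.1]
tcp_rot: [180.0, -0.0, -177.3]
ft_force: [-1.4, 1.4, 0.8]
finger_gap: -0.1
grip_force: 0.8
```

```bash
cat > m.py <<'E'
from h import *
np.set_printoptions(precision=1,suppress=True)
s=snapshot("side");t=snapshot("top");z=sense();print(z["tool_pos"],z["ft_force"])
for n in["front_left","front_right"]:
  for c,S in(("side",s),("top",t)):
    for r in finder.pinpoint(n,c)[:1]:
        uv=np.array(r["at"])*[640,480];print(n,c,uv,round(r["confidence"],2),atz(S,uv,48))
E
python3 m.py; python3 - <<'E'
import sys;sys.path.insert(0,'.')
from h import *
s=snapshot("side")["img"][190:310,230:390,::-1]
cv2.imwrite("pics/p4.png",cv2.resize(s,(640,480),interpolation=3))
E
```

```text
[436.9 -26.8  14.2] [-0.2  0.   0.1]
front_left side [288.1 263.8] 0.63 [437.  -28.6  48. ]
front_right side [319.4 290.7] 0.91 [ 432.5 -154.6   48. ]
front_right top [370.3 269.3] 0.76 [ 437.7 -149.4   48. ]
```

View pics/p4.png

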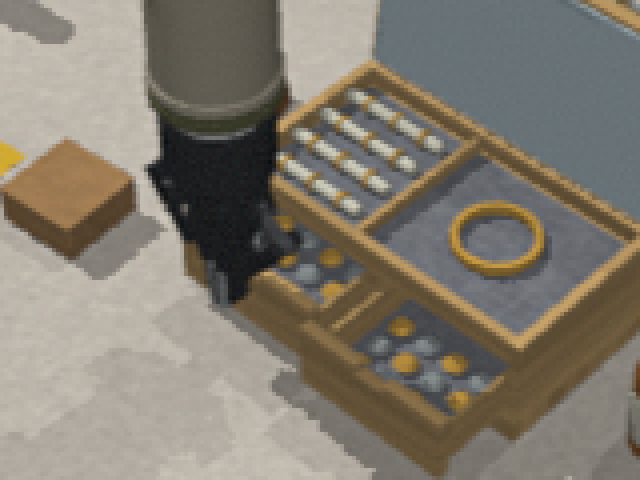

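The tip now sits at mid-height against the left drawer's front, at crop (230,303), so the offset is confirmed. I'll push on.

send_rows --steps '[[[0.25,0.01,0],[0,0,0]],[[0.5,0.02,0],[0,0,0]],[[0.75,0.03,0],[0,0,0]],[[1.0,0.04,0],[0,0,0]],[[1.2,0.05,0],[0,0,0]],[[1.3,0.05,0],[0,0,0]]]'

```text
time: 8.93
tool_pos: [475.4, -25.2, 14.1]
tcp_rot: [180.0, 0.0, -177.3]
ft_force: [-1.1, 0.8, 0.2]
finger_gap: -0.5
grip_force: 0.7
```

send_rows --steps '[[[0.05,0,0],[0,0,0]],[[0.1,0,0],[0,0,0]],[[0.15,0,0],[0,0,0]],[[0.2,0,0],[0,0,0]]]'

```text
time: 9.43
tool_pos: [481.0, -25.2, 14.1]
tcp_rot: [-180.0, 0.0, -177.4]
ft_force: [-1.3, 1.7, 0.9]
finger_gap: 0.2
grip_force: 0.6
```

send_rows --steps '[[[0.05,0,0],[0,0,0]],[[0.1,0,0],[0,0,0]],[[0.15,0,0],[0,0,0]]]'

```text
time: 9.8
tool_pos: [481.9, -25.3, 13.4]
tcp_rot: [180.0, -0.4, -177.3]
ft_force: [-23.4, -0.2, 17.2]
finger_gap: -0.2
grip_force: 11.3
```

```bash
python3 m.py
```

```text
[481.9 -25.3  13.4] [-18.6  -0.6  14.3]
front_left side [300.9 258.7] 0.78 [474.5 -38.6  48. ]
front_right side [320.5 289.8] 0.6 [ 436.5 -154.5   48. ]
front_right top [371.5 271.6] 0.96 [ 430.6 -153.2   48. ]
```

send_rows --steps '[[[-0.5,0,0],[0,0,0]],[[-2.0,0,0],[0,0,0]],[[-3.2,-0.3,0],[0,0,0]],[[-3.2,-2.2,0],[0,0,0]],[[-3.2,-4.35,0],[0,0,0]],[[-3.2,-4.35,0],[0,0,0]]]'

```text
time: 10.85
tool_pos: [390.0, -160.2, 15.1]
tcp_rot: [-179.8, 0.1, -177.7]
ft_force: [-0.1, 0.9, 0.1]
finger_gap: -0.2
grip_force: 0.0
```

send_rows --steps '[[[0.4,0.0,0],[0,0,0]],[[0.8,0.0,0],[0,0,0]],[[1.1,0.0,0],[0,0,0]],[[1.4,0.02,0],[0,0,0]],[[1.7,0.03,0],[0,0,0]],[[2.0,0.04,0],[0,0,0]],[[2.3,0.06,0],[0,0,0]],[[2.6,0.07,0],[0,0,0]],[[2.9,0.08,0],[0,0,0]],[[3.0,0.08,0],[0,0,0]]]'

```text
time: 12.1
tool_pos: [480.2, -153.5, 14.2]
tcp_rot: [-180.0, 0.0, -177.3]
ft_force: [-0.0, 0.8, 1.1]
finger_gap: -0.3
grip_force: 0.7
```

send_rows --steps '[[[0.06,0,0],[0,0,0]],[[0.12,0,0],[0,0,0]],[[0.18,0,0],[0,0,0]],[[0.24,0,0],[0,0,0]]]'

```text
time: 12.6
tool_pos: [486.7, -153.4, 14.0]
tcp_rot: [-180.0, 0.0, -177.4]
ft_force: [-1.9, 0.9, 0.4]
finger_gap: -0.2
grip_force: 0.6
```

send_rows --steps '[[[0.06,0,0],[0,0,0]],[[0.12,0,0],[0,0,0]]]'

```text
time: 12.85
tool_pos: [488.5, -153.3, 13.8]
tcp_rot: [180.0, -0.2, -177.3]
ft_force: [-16.7, 0.2, 12.8]
finger_gap: 0.0
grip_force: 8.4
```

Both drawers hit their hard stops. Next I'll go up, over the lid and behind it.

send_rows --steps '[[[-1.0,0,0],[0,0,0]],[[-1.5,0,1],[0,0,0]],[[-1.5,0,2.8],[0,0,0]],[[-1.5,0,4.6],[0,0,0]],[[-1.5,0.4,6.4],[0,0,0]],[[-1.3,0.8,8.0],[0,0,0]],[[-0.5,1.2,9.2],[0,0,0]],[[0.8,1.6,9.6],[0,0,0]],[[2.0,2.0,9.6],[0,0,0]],[[2.0,2.0,9.6],[0,0,0]]]'

```text
time: 14.1
tool_pos: [551.8, -92.5, 301.0]
tcp_rot: [180.0, -0.0, -177.3]
ft_force: [-0.7, -0.2, -0.2]
finger_gap: 0.2
grip_force: 0.0
```

```bash
python3 m.py; python3 - <<'E'
from h import *
s=snapshot("side")["img"][90:300,210:490,::-1]
cv2.imwrite("pics/p5.png",cv2.resize(s,(800,600),interpolation=3))
E
```

```text
[550.1 -93.3 301.6] [-0.2 -0.7 -0.6]
front_left side [300.7 260.1] 0.76 [470.5 -41.9  48. ]
front_left top [328.9 248. ] 0.49 [502.9 -19.9  48. ]
front_right side [335.8 276.7] 0.88 [ 496.5 -150.1   48. ]
front_right top [369.1 253.3] 0.56 [ 487.7 -145.9   48. ]
```

View pics/p5.png

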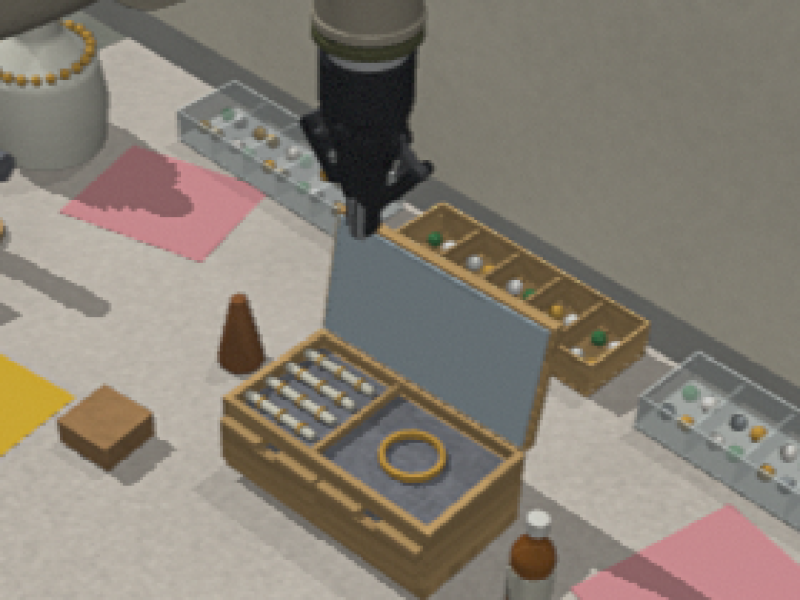

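The picture shows both drawers flush, with the gripper above the chest and its tip near (360,235). On to the back of the lid.

send_rows --steps '[[[1.5,0.1,0],[0,0,0]],[[3.0,0.2,0],[0,0,0]],[[4.5,0.4,0],[0,0,0]],[[5.7,0.4,0],[0,0,0]],[[5.7,0.4,0],[0,0,0]],[[5.7,0.4,-1.5],[0,0,0]],[[5.7,0.4,-3],[0,0,0]],[[5.7,0.4,-4.2],[0,0,0]],[[5.7,0.4,-4.2],[0,0,0]]]'

```text
time: 15.58
tool_pos: [718.0, -81.3, 172.5]
tcp_rot: [179.9, -0.4, -177.4]
ft_force: [-0.2, 0.6, 0.4]
finger_gap: 0.1
grip_force: 0.0
```

```bash
python3 - <<'E'
from h import *
s=snapshot("side");z=sense();print(z["tool_pos"],z["ft_force"])
print(proj(s,z["tool_pos"]+[0,0,28]))
cv2.imwrite("pics/p6.png",cv2.resize(s["img"][110:260,270:470,::-1],(800,600),interpolation=3))
E
```

```text
[719.7731164  -81.52621143 175.8435233 ] [-1.00356527  0.13306196  1.55690135]
[377.33460614 181.38121443]
```

View pics/p6.png

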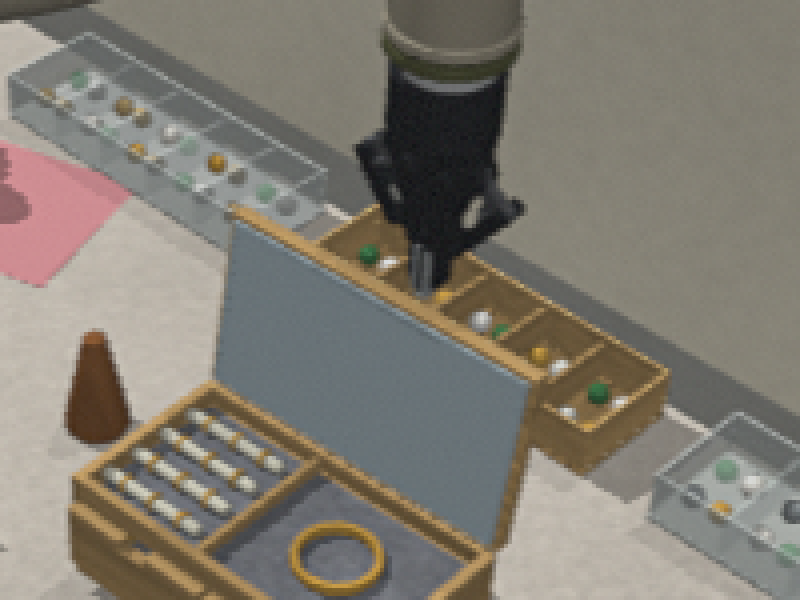

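The tip at (425,295) sits just behind the lid's edge at mid-width, as predicted. Now a slow push.

send_rows --steps '[[[-0.4,-0.02,0.2],[0,0,0]],[[-0.7,-0.03,0.27],[0,0,0]],[[-0.9,-0.04,0.27],[0,0,0]],[[-1.1,-0.05,0.27],[0,0,0]],[[-1.3,-0.06,0.27],[0,0,0]],[[-1.5,-0.07,0.27],[0,0,0]],[[-1.7,-0.08,0.27],[0,0,0]],[[-1.7,-0.08,0.27],[0,0,0]]]'

```text
time: 16.62
tool_pos: [669.3, -83.7, 183.6]
tcp_rot: [180.0, -0.1, -177.4]
ft_force: [-1.0, 0.9, -0.2]
finger_gap: 0.2
grip_force: 0.0
```

send_rows --steps '[[[-0.27,-0.01,0.02],[0,0,0]],[[-0.54,-0.03,0.02],[0,0,0]],[[-0.8,-0.04,0.0],[0,0,0]],[[-1.07,-0.05,-0.03],[0,0,0]],[[-1.33,-0.07,-0.07],[0,0,0]],[[-1.6,-0.08,-0.15],[0,0,0]],[[-1.85,-0.09,-0.23],[0,0,0]],[[-2.1,-0.1,-0.33],[0,0,0]],[[-2.34,-0.12,-0.46],[0,0,0]],[[-2.57,-0.13,-0.6],[0,0,0]]]'

```text
time: 17.88
tool_pos: [592.6, -87.7, 165.9]
tcp_rot: [-180.0, -0.0, -177.4]
ft_force: [0.2, -0.9, 1.8]
finger_gap: 0.1
grip_force: 1.1
```

```bash
python3 - <<'E'
from h import *
s=snapshot("side");z=sense();print(z["tool_pos"],z["ft_force"])
print(proj(s,z["tool_pos"]+[0,0,26]))
cv2.imwrite("pics/p7.png",cv2.resize(s["img"][130:280,250:450,::-1],(800,600),interpolation=3))
E
```

```text
[591.62387345 -87.73167374 165.04296377] [ 1.56307979 -0.31500265  1.65882683]
[345.71762701 207.83604672]
```

View pics/p7.png

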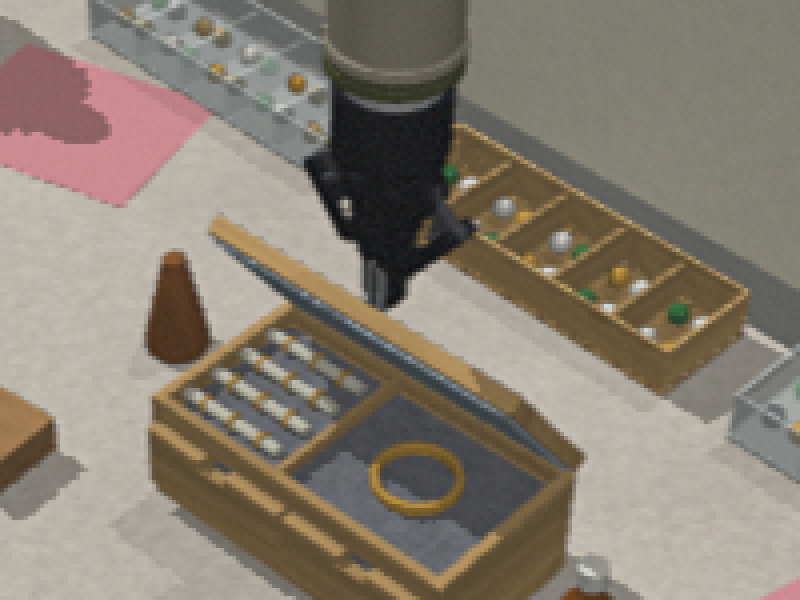

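The lid is following, now at about 50° with the fingertip on its outer face. I'll keep going along the arc.

send_rows --steps '[[[-0.2,-0.01,-0.15],[0,0,0]],[[-0.4,-0.02,-0.31],[0,0,0]],[[-0.57,-0.03,-0.46],[0,0,0]],[[-0.75,-0.04,-0.65],[0,0,0]],[[-0.92,-0.05,-0.84],[0,0,0]],[[-1.07,-0.05,-1.04],[0,0,0]],[[-1.21,-0.06,-1.26],[0,0,0]],[[-1.34,-0.07,-1.49],[0,0,0]],[[-1.34,-0.07,-1.49],[0,0,0]]]'

```text
time: 19.05
tool_pos: [552.0, -89.6, 120.2]
tcp_rot: [180.0, -0.1, -177.4]
ft_force: [0.2, 0.0, 0.1]
finger_gap: 0.0
grip_force: 0.0
```

send_rows --steps '[[[-0.08,0,-0.18],[0,0,0]],[[-0.15,-0.01,-0.36],[0,0,0]],[[-0.22,-0.01,-0.54],[0,0,0]],[[-0.28,-0.01,-0.72],[0,0,0]],[[-0.33,-0.02,-0.9],[0,0,0]],[[-0.36,-0.02,-1.05],[0,0,0]],[[-0.36,-0.02,-1.05],[0,0,0]]]'

```text
time: 19.92
tool_pos: [541.8, -90.2, 89.2]
tcp_rot: [180.0, -0.0, -177.4]
ft_force: [-0.0, -0.0, 0.1]
finger_gap: 0.0
grip_force: 0.0
```

send_rows --steps '[[[0,0,-0.08],[0,0,0]],[[0,0,-0.16],[0,0,0]],[[0,0,-0.24],[0,0,0]],[[0,0,-0.32],[0,0,0]]]'

```text
time: 20.42
tool_pos: [542.1, -90.4, 80.2]
tcp_rot: [-180.0, -0.0, -177.4]
ft_force: [-1.7, 0.0, 2.1]
finger_gap: 0.1
grip_force: 0.8
```

send_rows --steps '[[[0,0,-0.06],[0,0,0]],[[0,0,-0.12],[0,0,0]]]'

```text
time: 20.68
tool_pos: [542.1, -90.3, 76.6]
tcp_rot: [180.0, -0.0, -177.4]
ft_force: [-1.1, 0.0, 1.2]
finger_gap: -0.1
grip_force: 0.7
```

send_rows --steps '[[[0,0,-0.05],[0,0,0]],[[0,0,-0.1],[0,0,0]]]'

```text
time: 20.92
tool_pos: [542.1, -90.3, 73.6]
tcp_rot: [180.0, 0.0, -177.4]
ft_force: [-0.6, -0.0, 1.5]
finger_gap: -0.0
grip_force: 0.7
```

send_rows --steps '[[[0,0,-0.05],[0,0,0]],[[0,0,-0.1],[0,0,0]]]'

```text
time: 21.18
tool_pos: [542.2, -90.4, 71.6]
tcp_rot: [-180.0, 0.0, -177.3]
ft_force: [-9.7, 1.6, 17.9]
finger_gap: -0.1
grip_force: 8.8
```

A firm stop, so the lid is down. I'll retreat upwards and check.

send_rows --steps '[[[0,0,0.5],[0,0,0]],[[0,0,2],[0,0,0]],[[-0.5,0,4],[0,0,0]],[[-2,0,5.5],[0,0,0]],[[-4,1.5,6],[0,0,0]],[[-5,3.5,6],[0,0,0]],[[-5,5.5,6],[0,0,0]],[[-5,7.5,6],[0,0,0]],[[-5,9,6],[0,0,0]],[[-5,9,6],[0,0,0]]]'

```text
time: 22.42
tool_pos: [391.3, 183.3, 251.3]
tcp_rot: [179.9, 0.0, -177.0]
ft_force: [-0.3, -0.2, -0.7]
finger_gap: -0.0
grip_force: 0.0
```

```bash
python3 - <<'E'
from h import *
s=snapshot("side")["img"];t=snapshot("top")["img"]
a=cv2.resize(s[170:330,250:450,::-1],(400,320),interpolation=3);b=cv2.resize(t[160:320,250:450,::-1],(400,320),interpolation=3)
cv2.imwrite("pics/p8.png",np.hstack([a,b]))
E
```

```text
(no output)
```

View pics/p8.png

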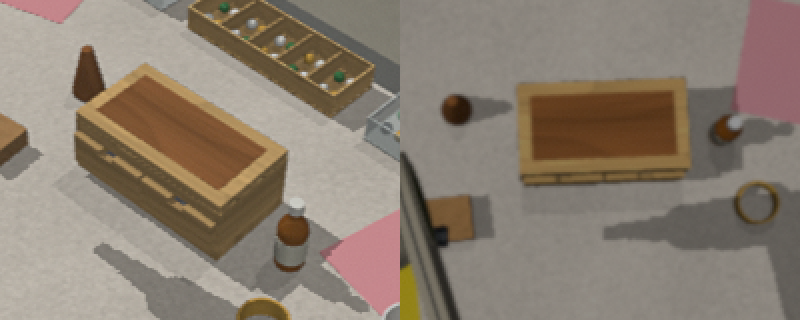

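The lid lies flat on the rim, at (75–290, 65–210) in the side view. Both drawers are flush, the things around the chest stand where they were, and the robot is clear.

```bash
python3 -c "
from bench import order
print(order.hand_in())"
```

```text
the job is handed in; nothing more can be done
None
```

I pushed both drawers fully home, then closed the lid gently from behind until it lay flat, and handed the job in at about 22.5 s. On the first try the fingertips passed over the left drawer's front panel and hung above or inside the open drawer; no force registered. The final pictures showed nothing around the chest out of place, but the bangle under the lid couldn't be checked, and the hand-in gave no verdict.

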